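# Turn the stop collar onto the shaft's flat and tighten its thumb screw

### The arm

A 7-joint arm with a two-finger parallel gripper is mounted at the origin on a cart in front of the work surface, level with it; the furniture and walls round the work are solid. World frame = base frame: x ahead of the robot, y to its left, z up, the work surface at z = 0. Lengths are in m, angles in rad, forces in N, time in s.
With the tool pointing down it reaches from about 0.4 to 0.85 m from the base axis. Payload 4.5 kg.
Tool frame: the origin (TCP) lies midway between the tips of the shut fingers; the grasp point (between the pads) lies 19 mm behind it; z points along the fingers, y is the line along which they close (so a half turn about z gives the same grasp; the last joint's range is limited). The gripper opens to 88 mm and grips with 3 to 60 N. Pads are 18 mm wide; open, the fingers measure 123 mm over their backs; the gripper's body (75 mm by 187 mm) begins 45 mm behind the grasp point.
Start: joints at [1.266, 0.689, -0.195, 1.565, 0.157, 0.902, -0.215], TCP at [0.208, -0.589, 0.239] pointing down, gripper open.
Joint ranges: [-3.01, 3.01], [-0.46, 2.08], [-1.47, 1.51], [0.13, 2.56], [-1, 4.14], [0.04, 2.09], [-2.66, 2.66]. Speed limits (rad/s): [2.57, 2.57, 3.14, 3.14, 3.14, 3.14, 3.14].

### API

Orientations are given as a unit quaternion [x, y, z, w].
In Python, from plant import r, eyes, finish_job gives the robot as it stands. The module is installed in compiled form; this text tells all that it offers.
- The arm moves only by the tool move_arm, never from a script. Its argument "motion" is a list of rows, each a list of 7 numbers: the shift along the tool's x, y, z in mm, then the turn, a rotation vector about the tool's x, y, z in degrees, then the closure, from 0 (fully open) to 1 (shut). A call has 1 to 5 rows; each row is the pose to reach, as a shift and turn from the pose commanded when the call began, along the tool's axes at that moment; what a row does not reach only later rows make up. A row lasts 1/8 s, in which the tool goes at most 62.5 mm and 10.7 degrees, less where a joint would pass 70% of its speed; a pose out of reach is approached as far as the arm can. A call with a gripper value outside its range is refused whole. The fingers move at their own pace and stop on an object; "newtons" is the grip in N (left out, the last holds). Time passes only in rows, so rows that repeat a pose let the fingers close. It gives the time, the measured TCP pose, the force, the opening and the grip force at its end, in the units of the state.
- r.get_state(): the state, without advancing time (a new reading comes with each control period).
- eyes.snapshot(name): name is "scene" or "top"; returns a dict with "frame" (400x640x3 uint8, red, green, blue), "z_map" (400x640 float32, m along the optical axis (not along the pixel's ray), 0 where there is no reading), "intrinsics" (3x3 intrinsics, pixels), "dist" ([k1, k2, p1, p2, k3] as OpenCV has them; the pictures are not rectified), "world_to_cam" (4x4, takes a point from world to camera coordinates). Camera axes: x right, y down, z forward; pixel columns grow to the right and rows downward; lengths in m; the calibration is good to about 2 mm. A picture is of the moment at which its call begins.
- finish_job(): hands the job in; it is judged then, once.
The state is a dict: "clock": time; "q": joint angles; "qd": joint speeds; "joint_torque": joint torques, N m; "tool_pos": TCP position; "eef_rot": TCP orientation; "contact_force": force on the tool from outside, world axes, zero at the start; "moment": the same for the moment, N m; "opening": opening from 0.0 (shut) to 1.0 (fully open); "finger_force": force on a finger pad.
Only numpy, scipy, OpenCV 4.12 (cv2) and the standard library are available. Lean on these libraries where they do the work, as an engineer would, in place of code of your own. Each camera call takes 0.05 s, during which the arm holds its last target. There are 200 camera calls.

### The job

The dark stop collar on the drive spindle is loose: turn it by its spade-headed thumb screw, with the screw clear of the shaft, until the screw stands square over the short milled flat that the collar hides, which you have to find by feel. Then turn the screw clockwise until it sits all the way down on the flat and is nipped up firmly finger-tight, and let go. Never force the screw hard against the shaft, neither in tightening nor by turning the collar while it bites, and leave the other things on the bench alone.

Things in the scene. Friction and masses are not known exactly. Their poses are not given: they have to be found in the camera images.
- spindle: Fixed bearing stand: steel base plate 100 x 170 x 10 mm, two aluminium bearing blocks with round heads (radius 26.5 mm about the shaft, 22 mm wide, at y = -24.5 and +72 mm here), shaft along y 85 mm above the bench, belt pulley 68 mm across at y = 94 to 112 mm. Origin on the bench under the middle of the collar; z up; y points roughly away from the robot, x to the robot's right.
- shaft: Steel shaft, 32 mm across, locked; origin and axes as spindle. Under the collar it has a milled flat: a plane 13 mm from the shaft's axis (3 mm below the round), 18.7 mm across. The collar hides it and no pose tells its direction: anywhere within 0.5 rad of straight up, to either side about the shaft (collar angles -0.5 to +0.45).
- collar (a joint): Turn of the dark steel stop collar about the shaft, rad: 0 with its thumb screw straight up, positive leaning to +x of spindle (the robot's right), range -1 to 1, starts at 0.65 to 0.8. It turns stiffly (0.08 N m, about 1.5 N at the screw's head) and stays where it is left.
- collar_mid (a point): Middle of the collar, on the shaft's axis, 85 mm above the bench. The collar is 52 mm across and 24 mm wide, and has a small boss round the screw up to 30 mm from the axis.
- screw_feed: The bright steel thumb screw, radially through the collar. Origin: middle of its flat spade head, 55 mm from the shaft's axis with the screw at 0, moving in with the screw. z: out along the screw; y: along the shaft. It leans with the collar but does not spin with the screw. The head is 9 mm thick, 25 mm wide, from 10 mm below to 11 mm above the origin; below it a stem 10 mm across.
- screw_tip (a point): Tip of the screw, inside the collar: a flat pad 16 mm wide across the shaft that does not spin, 16.8 mm from the shaft's axis with the screw at 0. Pad and shaft give: past first touch 0.05 rad of turn for each 10 N when square, up to 0.1 rad off square. 40 to 60 N is finger-tight; over 90 N spoils the shaft. Let go, the thread's friction keeps up to 29 N of it (pad then 12.6 mm from the axis if square).
- thumbscrew (a joint): How far the screw is turned in, rad, clockwise seen from outside; 15 mm of feed per turn. At 0 the head's width lies along y, its thickness along x of screw_feed; starts at 0 to 0.3. Friction 0.07 N m; each 10 N on the shaft adds 0.024 N m. It touches at 0.34 on the round, at 1.59 square on the flat, and in between when off square: 1.35 at 4 degrees off, 1.10 at 8, 0.77 at 15, 0.50 at 23.
- spare_bearing: Ball bearing, 26 mm across, 8 mm thick, lying to the left of the stand; leave it. Origin: centre of its underside.
- oil: Small yellow oil bottle, 28 mm across, 78 mm tall, to the right of the stand; leave it. Origin: centre of its underside.
- clamp: Aluminium clamp block 24 x 40 x 18 mm to the right of the stand; leave it. Origin: centre of its underside.
- hex_keys: Hex keys upright in a red holder, 14 x 62 x 52 mm; leave it. Origin: centre of its underside.
- cutters: Side cutters with red grips lying flat, 42 x 136 x 10 mm; leave them. Origin: centre of its underside.
- dish: Steel dish of screws, 97 mm across, 22 mm tall; leave it. Origin: centre of its underside.

How it is judged:
By the outcome, as a careful person would: the job done as asked, in the order asked, and still so for the second after the job is handed in, with the robot touching nothing.
It also fails if it takes over 72 s, if anything falls off the work surface, if the arm or the gripper's body presses on something with over 40 N, if the wrist force passes 120 N, or if a joint passes its speed limit or range.

## Working session

There is one attempt and no reset: what is moved stays moved. The work goes in short steps, Python scripts to look and compute and a tool call to move; the robot and the scene stay as the last step left them, time stands still between calls to the robot, and variables do not carry over. Pictures are saved under pics/ and viewed, at most 10 in all, crops included, and the job is handed in when it is done.

Besides the shell and the picture viewer there is one more tool, called after ">>>" by a JSON object that holds its "method" and its "body", one argument or row to a line. move_arm: Moves the arm, as the interface text tells. Its arguments: {"type":"object","properties":{"motion":{"type":"array","items":{"type":"array","items":{"type":"number"}}},"newtons":{"type":"number"}},"required":["motion"]}

```bash
mkdir -p pics; cat > h.py <<'E'
import numpy as np, cv2
from plant import r, eyes, finish_job
def snap(name):
    return eyes.snapshot(name)
def unproj(s,u,v,z=None):
    z = s["z_map"][int(round(v)),int(round(u))] if z is None else z
    p=cv2.undistortPoints(np.array([[[u,v]]],float),s["intrinsics"],np.array(s["dist"],float))[0,0]
    T=np.linalg.inv(s["world_to_cam"]); return (T@np.array([p[0]*z,p[1]*z,z,1]))[:3]
def proj(s,P):
    P=np.atleast_2d(P); T=np.array(s["world_to_cam"])
    rv=cv2.Rodrigues(T[:3,:3])[0]
    return cv2.projectPoints(P.astype(float),rv,T[:3,3],s["intrinsics"],np.array(s["dist"],float))[0][:,0]
E
python3 - <<'E'
from h import *
for n in ("scene","top"):
    s=snap(n); cv2.imwrite(f"pics/{n}0.png",s["frame"][:,:,::-1]); np.save(f"{n}.npy",s,allow_pickle=True)
    print(np.round(np.linalg.inv(s["world_to_cam"]),3))
st=r.get_state(); print(st)
E
```

```text
[[-0.884 -0.19   0.427  0.076]
 [-0.467  0.391 -0.793  0.881]
 [-0.016 -0.9   -0.435  0.59 ]
 [ 0.     0.     0.     1.   ]]
[[ 0.005 -0.987  0.162  0.359]
 [-1.    -0.002  0.015  0.005]
 [-0.014 -0.162 -0.987  1.175]
 [ 0.     0.     0.     1.   ]]
{'clock': 0.1, 'q': array([ 1.26579919,  0.68985097, -0.1945167 ,  1.56620639,  0.1573361 ,
        0.90250164, -0.21511017]), 'qd': array([ 8.68393112e-05, -4.43895499e-03,  8.20299070e-04, -1.25033432e-03,
       -1.35334307e-03,  7.52147192e-04, -1.16016322e-04]), 'joint_torque': array([-2.20217982e-03, -5.28501177e+01, -1.27091311e+00, -1.53835309e+01,
       -5.24876872e-02,  2.01697752e-03,  4.39529833e-05]), 'tool_pos': array([ 0.20748841, -0.58897599,  0.23802979]), 'eef_rot': array([ 9.85679142e-01,  1.68629806e-01, -2.05438424e-04, -7.59028525e-04]), 'contact_force': array([-0.12887724, -0.16954461, -0.51144606]), 'moment': array([-0.00246175, -0.029431  ,  0.00162856]), 'finger_force': 0.0, 'opening': 0.9994889259179102}
```

View pics/scene0.png

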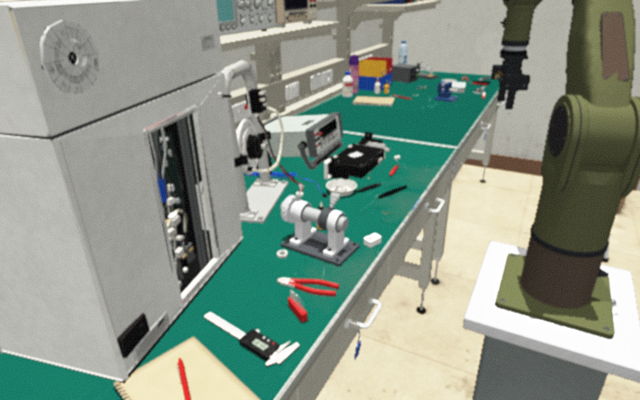

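View pics/top0.png

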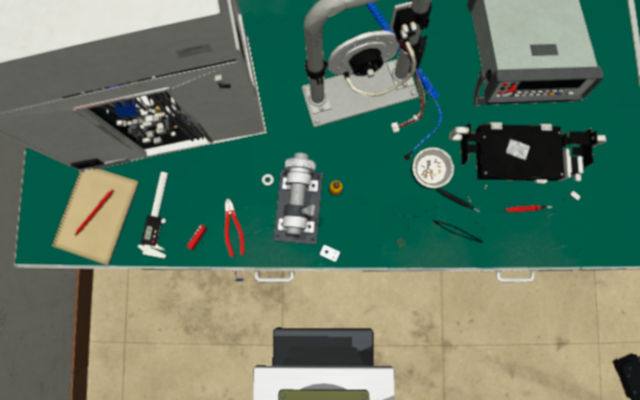

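The scene camera shows the stand near (318,225). In the top view it is at about (298,200), with the oil at (336,187), the clamp at (330,253) and the bearing at (267,180). I'll enlarge both.

```bash
python3 - <<'E'
from h import *
a=np.load("scene.npy",allow_pickle=True).item(); b=np.load("top.npy",allow_pickle=True).item()
A=cv2.resize(a["frame"][175:275,270:390,::-1],None,fx=5,fy=5,interpolation=cv2.INTER_CUBIC)
B=cv2.resize(b["frame"][145:250,255:355,::-1],None,fx=5,fy=5,interpolation=cv2.INTER_CUBIC)
B=cv2.resize(B,(400,420)) if 0 else B
cv2.imwrite("pics/sc.png",A);cv2.imwrite("pics/tc.png",B)
# base corners / points from top
for uv in [(298,160),(298,224),(298,182),(298,190),(298,200),(298,210),(305,210),(310,207),(278,241),(317,241)]:
    print(uv,np.round(unproj(b,*uv),4))
E
```

```text
(298, 160) [0.6056 0.0559 0.1159]
(298, 224) [0.4669 0.0547 0.1129]
(298, 182) [0.5584 0.0558 0.1094]
(298, 190) [0.542  0.0559 0.1027]
(298, 200) [0.5208 0.0559 0.0976]
(298, 210) [0.4971 0.0551 0.1111]
(305, 210) [0.4953 0.0396 0.1257]
(310, 207) [0.5004 0.0289 0.1353]
(278, 241) [0.4382 0.1064 0.0008]
(317, 241) [0.4385 0.0151 0.0021]
```

View pics/sc.png

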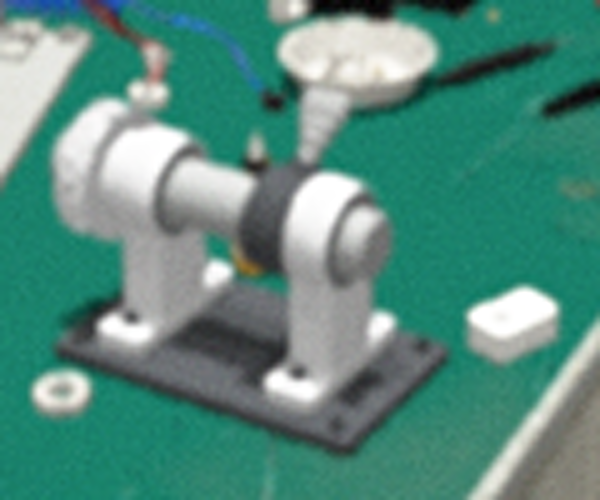

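View pics/tc.png

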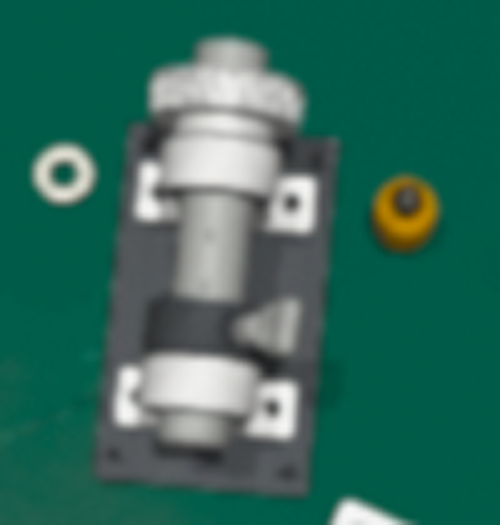

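```bash
cat > fit.py <<'E'
from h import *
from scipy.optimize import least_squares
a=np.load("scene.npy",allow_pickle=True).item(); b=np.load("top.npy",allow_pickle=True).item()
def cloud(s,u0,u1,v0,v1):
    U,V=np.meshgrid(np.arange(u0,u1),np.arange(v0,v1)); z=s["z_map"][v0:v1,u0:u1].ravel()
    p=cv2.undistortPoints(np.stack([U.ravel(),V.ravel()],1).astype(float)[:,None],s["intrinsics"],np.array(s["dist"],float))[:,0]
    P=np.c_[p*z[:,None],z,np.ones(z.size)]@np.linalg.inv(s["world_to_cam"]).T
    return P[z>0,:3]
def ray(s,u,v,h):
    p=unproj(s,u,v,1.0); c=np.linalg.inv(s["world_to_cam"])[:3,3]
    return c+(p-c)*(h-c[2])/(p[2]-c[2])
for c in [(132,125),(340,138),(97,478),(307,495)]: print("corner",np.round(ray(b,255+c[0]/5,145+c[1]/5,.01),4))
def loc(P,x0,y0,yaw): # spindle: x=(sin,-cos) , y=(cos,sin) at yaw
    d=P[:,:2]-[x0,y0]; ey=np.array([np.cos(yaw),np.sin(yaw)]); ex=np.array([np.sin(yaw),-np.cos(yaw)])
    return np.c_[d@ex,d@ey,P[:,2]]
for nm,s,box in (("top",b,(255,355,145,250)),("scene",a,(270,390,175,275))):
    P=cloud(s,*box)
    def sel(p):
        L=loc(P,.503,p[0],p[1]); rr=np.hypot(L[:,0],L[:,2]-p[2])
        m1=(L[:,1]>.019)&(L[:,1]<.055)&(abs(rr-.016)<.008)
        m2=((abs(L[:,1]+.0245)<.007)|(abs(L[:,1]-.072)<.007))&(abs(rr-.0265)<.008)&(L[:,2]>.08)
        return m1,m2
    p=np.array([.056,-.08,.085])
    for _ in range(6):
        m1,m2=sel(p)
        f=lambda p:(lambda L:np.r_[np.hypot(L[m1,0],L[m1,2]-p[2])-.016,np.hypot(L[m2,0],L[m2,2]-p[2])-.0265])(loc(P,.503,p[0],p[1]))
        q=least_squares(f,p,loss="soft_l1",f_scale=.001); p=q.x
    print(nm,np.round(p,4),m1.sum(),m2.sum(),np.std(f(p)))
    L=loc(P,.503,p[0],p[1]); rr=np.hypot(L[:,0],L[:,2]-p[2]); ang=np.arctan2(L[:,0],L[:,2]-p[2])
    m=(rr>.044)&(rr<.07)&(abs(L[:,1])<.03)&(ang>.3)&(ang<1.2)
    print(" head n",m.sum(),"ang",np.round(np.percentile(ang[m],[5,25,50,75,95]),3),"y",np.round(np.percentile(L[m,1],[3,50,97]),4),"r",rr[m].min(),rr[m].max())
    # axial landmarks: radius histogram over y
    for y in np.arange(-.045,.03,.003):
        k=(abs(L[:,1]-y)<.0015)&(L[:,2]>.09)&(rr<.032)
        if k.sum(): print(f"{y:.3f}:{np.median(rr[k]):.4f}",end=" ")
    print()
E
python3 fit.py
```

```text
corner [0.6059 0.1002 0.01  ]
corner [0.5998 0.0015 0.01  ]
corner [0.4384 0.114  0.01  ]
corner [0.431  0.0164 0.01  ]
top [ 0.0624 -0.0812  0.0845] 252 264 0.0019818140660177075
 head n 92 ang [0.532 0.571 0.59  0.629 0.672] y [-0.0165 -0.0058  0.0046] r 0.0441049052332814 0.06819300385511833
-0.045:0.0157 -0.042:0.0216 -0.039:0.0263 -0.036:0.0266 -0.033:0.0260 -0.030:0.0264 -0.027:0.0262 -0.024:0.0258 -0.021:0.0263 -0.018:0.0245 -0.015:0.0254 -0.012:0.0262 -0.009:0.0255 -0.006:0.0264 -0.003:0.0263 0.000:0.0260 0.003:0.0268 0.006:0.0243 0.009:0.0163 0.012:0.0164 0.015:0.0169 0.018:0.0162 0.021:0.0150 0.024:0.0164 0.027:0.0174 
scene [ 0.0612 -0.0833  0.0844] 219 165 0.002278815138548389
 head n 78 ang [0.541 0.578 0.599 0.623 0.661] y [-0.0185 -0.0091  0.0024] r 0.04418496661126473 0.0651834927940165
-0.045:0.0201 -0.042:0.0243 -0.039:0.0261 -0.036:0.0259 -0.033:0.0261 -0.030:0.0268 -0.027:0.0262 -0.024:0.0263 -0.021:0.0254 -0.018:0.0254 -0.015:0.0258 -0.012:0.0266 -0.009:0.0267 -0.006:0.0261 -0.003:0.0260 0.000:0.0256 0.003:0.0254 0.006:0.0233 0.009:0.0185 0.012:0.0166 0.015:0.0174 0.018:0.0163 0.021:0.0166 0.024:0.0153 0.027:0.0164
```

```bash
cat >> h.py <<'E'
from scipy.spatial.transform import Rotation as R
O=np.array([.497,.0623,.085]); YAW=-.082
EY=np.array([np.cos(YAW),np.sin(YAW),0]); EX=np.array([np.sin(YAW),-np.cos(YAW),0]); EZ=np.array([0,0,1.])
def target(col,rad,turn=0.,dy=0.):
    "TCP pose: tool z inward along the screw at collar angle col, TCP at radius rad (m), gripper turned by 'turn' clockwise from the flat-face grasp"
    n=EX*np.sin(col)+EZ*np.cos(col); t=EX*np.cos(col)-EZ*np.sin(col)
    z=-n; y=-t; x=np.cross(y,z)
    M=np.c_[x,y,z]@R.from_rotvec([0,0,turn]).as_matrix()
    return O+n*rad+EY*dy, M
def delta(p,M,p0=None,M0=None):
    st=r.get_state(); p0=st["tool_pos"] if p0 is None else p0; M0=R.from_quat(st["eef_rot"]).as_matrix() if M0 is None else M0
    return np.round(1000*M0.T@(p-p0),1), np.round(np.degrees(R.from_matrix(M0.T@M).as_rotvec()),2)
E
python3 - <<'E'
from h import *
p,M=target(.68,.100)
down=np.c_[-EY,-EX,-EZ]
print(p,M)
w=np.array([.45,-.35,.27]);print(delta(w,down)); print(delta(p,M,w,down)); print(delta(p,M))
E
```

```text
[ 4.91849674e-01 -3.68020615e-04  1.62757272e-01] [[-0.99663988  0.06368953  0.05150326]
 [ 0.08190814  0.77495998  0.62668021]
 [ 0.          0.62879302 -0.77757272]]
(array([ 308.2, -144.8,  -31.8]), array([-4.0000e-02, -1.2000e-01, -1.5589e+02]))
(array([-13.1, 351.9, 107.2]), array([-38.96,   0.  ,  -0.  ]))
(array([ 463.9, -460.5,   75.9]), array([ -11.21,   52.21, -147.95]))
```

>>> {"method": "move_arm", "body": {
  "motion": [
    [308, -145, -32, 0, 0, -53, 0.4],
    [308, -145, -32, 0, 0, -53, 0.4],
    [308, -145, -32, 0, 0, -53, 0.4],
    [308, -145, -32, 0, 0, -53, 0.4],
    [308, -145, -32, 0, 0, -53, 0.4]
  ]
}}

```text
clock: 0.72
tool_pos: [0.4301, -0.3694, 0.268]
eef_rot: [0.805, 0.593, -0.0, -0.0]
contact_force: [1.3, 0.2, 0.6]
opening: 0.6
finger_force: 0.0
```

>>> {"method": "move_arm", "body": {
  "motion": [
    [0, 0, 0, 0, 0, -53, 0.4],
    [0, 0, 0, 0, 0, -53, 0.4],
    [0, 0, 0, 0, 0, -53, 0.4],
    [0, 0, 0, 0, 0, -53, 0.4],
    [0, 0, 0, 0, 0, -53, 0.4]
  ]
}}

```text
clock: 1.35
tool_pos: [0.4288, -0.3709, 0.2676]
eef_rot: [0.456, 0.89, -0.0, -0.0]
contact_force: [-0.1, 0.1, -1.0]
opening: 0.604
finger_force: 0.0
```

```bash
python3 - <<'E'
from h import *
st=r.get_state();print(st["clock"],np.round(st["q"],3),st["tool_pos"],st["contact_force"],st["moment"])
p,M=target(.68,.100)
print(delta(p,M))
E
```

```text
1.35 [ 1.045  0.652 -0.715  1.693  0.497  0.987  0.774] [ 0.42879901 -0.37089745  0.2675526 ] [-0.06931984  0.10321837 -1.04852129] [-0.04141907 -0.14157741  0.00805614]
(array([263.8, 267.7, 104.9]), array([-36.47,  16.78, -47.61]))
```

>>> {"method": "move_arm", "body": {
  "motion": [
    [264, 268, 60, -36.5, 16.8, -47.6, 0.4],
    [264, 268, 60, -36.5, 16.8, -47.6, 0.4],
    [264, 268, 60, -36.5, 16.8, -47.6, 0.4],
    [264, 268, 60, -36.5, 16.8, -47.6, 0.4],
    [264, 268, 60, -36.5, 16.8, -47.6, 0.4]
  ]
}}

```text
clock: 1.98
tool_pos: [0.4827, -0.0661, 0.2184]
eef_rot: [0.101, 0.951, 0.292, 0.013]
contact_force: [0.7, -0.1, -0.9]
opening: 0.595
finger_force: 0.0
```

```bash
python3 - <<'E'
from h import *
st=r.get_state();print(st["clock"],np.round(st["q"],3),st["tool_pos"],st["contact_force"],st["moment"])
p,M=target(.68,.100)
print(delta(p,M))
E
```

```text
1.975 [ 1.036  0.928 -1.163  1.936  0.358  0.716  1.193] [ 0.48274779 -0.06608686  0.21842227] [ 0.70261437 -0.13567231 -0.86722837] [-0.49172004 -0.10792163 -0.0612853 ]
(array([ 2.3, 23.7, 83.3]), array([-4.85,  2.51, -6.61]))
```

>>> {"method": "move_arm", "body": {
  "motion": [
    [2, 24, 83, -4.9, 2.5, -6.6, 0.4],
    [2, 24, 83, -4.9, 2.5, -6.6, 0.4],
    [2, 24, 83, -4.9, 2.5, -6.6, 0.4],
    [2, 24, 83, -4.9, 2.5, -6.6, 0.4]
  ]
}}

```text
clock: 2.48
tool_pos: [0.4929, -0.0024, 0.1638]
eef_rot: [0.041, 0.942, 0.332, 0.014]
contact_force: [0.2, -0.9, 0.1]
opening: 0.599
finger_force: 0.0
```

```bash
python3 - <<'E'
from h import *
st=r.get_state();print(st["clock"],np.round(st["q"],3),st["tool_pos"],st["contact_force"],st["moment"])
for c in (.68,.72):
  p,M=target(c,.100); print(delta(p,M)); 
for n in ("scene","top"):
    s=snap(n); np.save(f"{n}2.npy",s,allow_pickle=True)
    g=proj(s,target(.68,.055)[0])[0]; print(n,g)
    u,v=g.astype(int)
    c=s["frame"][v-50:v+50,u-50:u+50,::-1]; c=cv2.resize(c,None,fx=4,fy=4,interpolation=cv2.INTER_CUBIC)
    globals()[n]=c
cv2.imwrite("pics/p2.png",np.hstack([scene,top]))
E
```

```text
2.475 [ 0.926  1.058 -1.132  1.978  0.431  0.582  1.224] [ 0.49290286 -0.0023702   0.16380472] [ 0.2469298  -0.90029747  0.09019925] [-0.55003088 -0.14264377  0.02046069]
(array([1.2, 0.8, 2. ]), array([-0.16,  0.13, -0.2 ]))
(array([ 1.2, -3.2,  2.1]), array([-2.46,  0.13, -0.2 ]))
scene [333.74286919 197.34538322]
top [310.56009148 210.41747451]
```

View pics/p2.png

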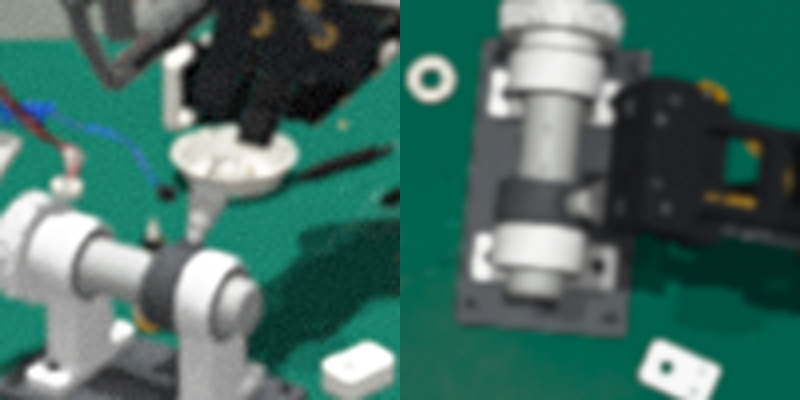

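The crops show the head at about (205,190) in the scene view and (585,205) in the top view. Both agree with the predicted point, so I'm going in along the screw axis.

>>> {"method": "move_arm", "body": {
  "motion": [
    [1, 0.5, 32, 0, 0, 0, 0.4],
    [1, 0.5, 62, 0, 0, 0, 0.4],
    [1, 0.5, 62, 0, 0, 0, 0.4]
  ]
}}

```text
clock: 2.95
tool_pos: [0.4941, 0.0379, 0.1152]
eef_rot: [0.04, 0.942, 0.332, 0.013]
contact_force: [-0.5, -0.9, 0.2]
opening: 0.603
finger_force: 0.0
```

>>> {"method": "move_arm", "body": {
  "motion": [
    [0, 0, 0, 0, 0, 0, 0.8],
    [0, 0, 0, 0, 0, 0, 1],
    [0, 0, 0, 0, 0, 0, 1],
    [0, 0, 0, 0, 0, 0, 1],
    [0, 0, 0, 0, 0, 0, 1]
  ],
  "newtons": 20
}}

```text
clock: 3.58
tool_pos: [0.495, 0.0376, 0.1156]
eef_rot: [0.04, 0.942, 0.332, 0.014]
contact_force: [-0.8, -2.4, 3.0]
opening: 0.134
finger_force: 20.0
```

```bash
cat > s.py <<'E'
from h import *
def show():
    st=r.get_state(); M=R.from_quat(st["eef_rot"]).as_matrix(); d=st["tool_pos"]-O
    z=-M[:,2]; y=-M[:,1]
    col=np.arctan2(d@EX,d@EZ); ct=np.arctan2(z@EX,z@EZ)
    rad=np.hypot(d@EX,d@EZ)
    M0=target(ct,.04)[1]; turn=(M0.T@M); turn=np.arctan2(turn[1,0],turn[0,0])
    print(f"t={st['clock']:.2f} colpos={col:.3f} coltilt={ct:.3f} r={rad*1e3:.1f} dy={d@EY*1e3:.1f} turn={turn:.3f} open={st['opening']*88:.1f}mm f={st['finger_force']:.1f} Ftool={np.round(M.T@st['contact_force'],1)} Mtool={np.round(M.T@st['moment'],3)}")
    print(" q",np.round(st["q"],2))
if __name__=="__main__": show()
E
python3 s.py; python3 s.py
```

```text
t=3.58 colpos=0.679 coltilt=0.678 r=39.4 dy=-0.0 turn=0.003 open=11.8mm f=20.0 Ftool=[ 0.6 -0.  -3.9] Mtool=[ 0.395 -0.045 -0.055]
 q [ 0.81  1.1  -1.03  2.03  0.49  0.42  1.17]
t=3.58 colpos=0.679 coltilt=0.678 r=39.4 dy=-0.0 turn=0.003 open=11.8mm f=20.0 Ftool=[ 0.6 -0.  -3.9] Mtool=[ 0.395 -0.045 -0.055]
 q [ 0.81  1.1  -1.03  2.03  0.49  0.42  1.17]
```

>>> {"method": "move_arm", "body": {
  "motion": [
    [0, 0, 0, 0, 0, 5, 1],
    [0, 0, 0, 0, 0, 9, 1],
    [0, 0, 0, 0, 0, 9, 1]
  ],
  "newtons": 20
}}

```text
clock: 3.95
tool_pos: [0.4949, 0.0377, 0.1154]
eef_rot: [0.114, 0.936, 0.332, -0.012]
contact_force: [-0.3, -0.5, 2.4]
opening: 0.136
finger_force: 20.0
```

```bash
python3 s.py
```

```text
t=3.95 colpos=0.681 coltilt=0.678 r=39.1 dy=-0.1 turn=0.159 open=12.0mm f=20.0 Ftool=[ 0.4  1.1 -2.1] Mtool=[ 0.36  -0.245 -0.107]
 q [ 0.8   1.09 -1.    2.03  0.43  0.4   1.08]
```

```bash
cat > arc.py <<'E'
import sys
from h import *
# arc.py colto rad(mm) turnto n : rows from the measured pose
st=r.get_state(); M=R.from_quat(st["eef_rot"]).as_matrix(); z=-M[:,2]; d=st["tool_pos"]-O
c0=np.arctan2(z@EX,z@EZ); r0=np.hypot(d@EX,d@EZ); m=target(c0,.04)[1].T@M; t0=np.arctan2(m[1,0],m[0,0])
c1,r1,t1,n=float(sys.argv[1]),float(sys.argv[2])/1e3,float(sys.argv[3]),int(sys.argv[4])
for k in range(1,n+1):
    f=k/n; a,b=delta(*target(c0+f*(c1-c0),r0+f*(r1-r0),t0+f*(t1-t0))); print([*map(float,a),*map(float,b),1])
E
python3 arc.py .68 39.4 0.05 2
```

```text
[-0.1, 0.1, -0.1, -0.05, 0.08, -3.13, 1]
[-0.1, 0.1, -0.3, -0.11, 0.08, -6.27, 1]
```

>>> {"method": "move_arm", "body": {
  "motion": [
    [0, 0, 0, 0, 0, -6, 1],
    [0, 0, 0, 0, 0, -6, 1]
  ],
  "newtons": 20
}}

```text
clock: 4.2
tool_pos: [0.4949, 0.0377, 0.1154]
eef_rot: [0.065, 0.941, 0.333, 0.005]
contact_force: [-0.2, -1.9, 2.6]
opening: 0.135
finger_force: 20.0
```

```bash
python3 s.py; python3 arc.py 0.0 39.4 0.05 5
```

```text
t=4.20 colpos=0.681 coltilt=0.679 r=39.2 dy=-0.0 turn=0.056 open=11.9mm f=20.0 Ftool=[ 0.   0.1 -3.3] Mtool=[ 0.39  -0.095  0.024]
 q [ 0.81  1.1  -1.02  2.03  0.47  0.41  1.14]
[0.3, 5.4, 0.3, 7.77, -0.35, -0.07, 1]
[0.5, 10.6, 1.3, 15.54, -0.77, -0.14, 1]
[0.8, 15.6, 3.1, 23.3, -1.18, -0.21, 1]
[1.1, 20.4, 5.5, 31.07, -1.59, -0.28, 1]
[1.3, 24.8, 8.5, 38.84, -1.98, -0.35, 1]
```

>>> {"method": "move_arm", "body": {
  "motion": [
    [0.3, 5.4, 0.3, 7.8, -0.35, 0, 1],
    [0.5, 10.6, 1.3, 15.5, -0.8, -0.1, 1],
    [0.8, 15.6, 3.1, 23.3, -1.2, -0.2, 1],
    [1.1, 20.4, 5.5, 31.1, -1.6, -0.3, 1],
    [1.3, 24.8, 8.5, 38.8, -2, -0.3, 1]
  ]
}}

```text
clock: 4.82
tool_pos: [0.4966, 0.0611, 0.1242]
eef_rot: [0.067, 0.998, -0.003, -0.0]
contact_force: [1.1, -1.5, -23.4]
opening: 0.135
finger_force: 20.0
```

>>> {"method": "move_arm", "body": {
  "motion": [
    [0, 0, 0, 0, 0, 0, 1]
  ]
}}

```text
clock: 4.95
tool_pos: [0.497, 0.0662, 0.1245]
eef_rot: [0.063, 0.998, 0.0, 0.0]
contact_force: [-0.7, 2.6, 7.2]
opening: 0.138
finger_force: 19.7
```

```bash
python3 s.py; python3 - <<'E'
from h import *
for n in ("scene","top"):
    s=snap(n); u,v=proj(s,target(0,.05)[0])[0].astype(int)
    c=s["frame"][v-34:v+34,u-34:u+34,::-1]; globals()[n]=cv2.resize(c,(400,400),interpolation=cv2.INTER_CUBIC)
cv2.imwrite("pics/p3.png",np.hstack([scene,top]))
E
```

```text
t=4.95 colpos=-0.099 coltilt=0.000 r=39.6 dy=-0.4 turn=0.043 open=12.1mm f=19.7 Ftool=[ 1.   2.5 -7.2] Mtool=[-0.578  0.128  0.019]
 q [ 0.02  0.74 -0.39  2.03  0.59  0.48  0.63]
```

View pics/p3.png

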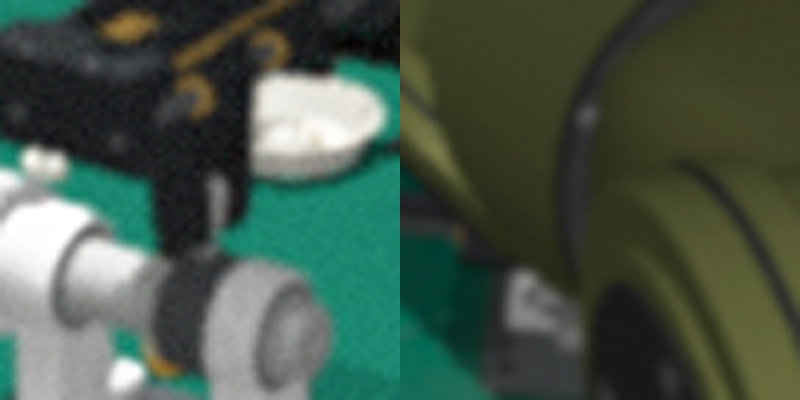

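>>> {"method": "move_arm", "body": {
  "motion": [
    [0, 0, 0, 0, 0, 0, 1],
    [0, 0, 0, 0, 0, 0, 1]
  ],
  "newtons": 30
}}

```text
clock: 5.3
tool_pos: [0.4968, 0.0631, 0.1247]
eef_rot: [0.067, 0.998, 0.003, 0.0]
contact_force: [-1.4, 6.4, 5.3]
opening: 0.13
finger_force: 30.0
```

```bash
python3 s.py
```

```text
t=5.30 colpos=-0.020 coltilt=0.006 r=39.7 dy=-0.2 turn=0.053 open=11.4mm f=30.0 Ftool=[ 2.2  6.2 -5.3] Mtool=[-1.509  0.452 -0.084]
 q [ 0.03  0.74 -0.4   2.03  0.59  0.48  0.63]
```

>>> {"method": "move_arm", "body": {
  "motion": [
    [0, 0, 0.1, 0, 0, 3, 1],
    [0, 0, 0.2, 0, 0, 6, 1],
    [0, 0, 0.2, 0, 0, 6, 1]
  ]
}}

```text
clock: 5.68
tool_pos: [0.4968, 0.063, 0.1244]
eef_rot: [0.12, 0.993, 0.003, -0.0]
contact_force: [-1.9, 6.1, 4.3]
opening: 0.129
finger_force: 30.0
```

```bash
python3 s.py
```

```text
t=5.67 colpos=-0.016 coltilt=0.006 r=39.4 dy=-0.2 turn=0.158 open=11.4mm f=30.0 Ftool=[ 3.3  5.5 -4.3] Mtool=[-1.415  0.539 -0.073]
 q [ 0.01  0.74 -0.37  2.03  0.55  0.47  0.56]
```

>>> {"method": "move_arm", "body": {
  "motion": [
    [0, 0, 0.1, 0, 0, 3, 1],
    [0, 0, 0.2, 0, 0, 6, 1],
    [0, 0, 0.2, 0, 0, 6, 1]
  ]
}}

```text
clock: 6.05
tool_pos: [0.4968, 0.0629, 0.1242]
eef_rot: [0.172, 0.985, 0.003, -0.0]
contact_force: [-1.2, 5.7, 4.6]
opening: 0.126
finger_force: 30.0
```

```bash
python3 s.py
```

```text
t=6.05 colpos=-0.016 coltilt=0.006 r=39.2 dy=-0.2 turn=0.263 open=11.1mm f=30.0 Ftool=[ 3.1  5.  -4.5] Mtool=[-1.33   0.658 -0.036]
 q [-0.    0.73 -0.34  2.03  0.52  0.45  0.49]
```

>>> {"method": "move_arm", "body": {
  "motion": [
    [0.5, 1.9, 0, 0, 0, 0, 1],
    [0.5, 1.9, 0, 0, 0, 0, 1]
  ]
}}

```text
clock: 6.3
tool_pos: [0.4968, 0.0634, 0.1241]
eef_rot: [0.172, 0.985, 0.002, -0.0]
contact_force: [-1.8, 3.4, 6.3]
opening: 0.127
finger_force: 30.0
```

```bash
python3 s.py
```

```text
t=6.30 colpos=-0.027 coltilt=0.003 r=39.1 dy=-0.3 turn=0.263 open=11.2mm f=30.0 Ftool=[ 2.9  2.6 -6.3] Mtool=[-0.839  0.424 -0.02 ]
 q [-0.01  0.73 -0.34  2.03  0.52  0.46  0.49]
```

>>> {"method": "move_arm", "body": {
  "motion": [
    [0.6, 2, -3, 0, 0, 0, 1],
    [0.6, 2, -3, 0, 0, 0, 1]
  ]
}}

```text
clock: 6.55
tool_pos: [0.4964, 0.0637, 0.1252]
eef_rot: [0.172, 0.985, -0.001, -0.002]
contact_force: [4.4, -0.3, -20.5]
opening: 0.131
finger_force: 30.0
```

```bash
python3 s.py
```

```text
t=6.55 colpos=-0.033 coltilt=-0.001 r=40.2 dy=-0.7 turn=0.264 open=11.5mm f=30.0 Ftool=[-4.3  1.3 20.5] Mtool=[-0.349 -0.888 -0.111]
 q [-0.01  0.73 -0.34  2.03  0.52  0.47  0.49]
```

>>> {"method": "move_arm", "body": {
  "motion": [
    [0.2, 0.6, 2.3, 0, 0, 0, 1],
    [0.2, 0.6, 2.3, 0, 0, 0, 1]
  ]
}}

```text
clock: 6.8
tool_pos: [0.4967, 0.0654, 0.1246]
eef_rot: [0.171, 0.985, -0.001, -0.0]
contact_force: [1.6, -3.7, -5.5]
opening: 0.129
finger_force: 30.0
```

```bash
python3 s.py
```

```text
t=6.80 colpos=-0.078 coltilt=-0.002 r=39.8 dy=-0.6 turn=0.261 open=11.4mm f=30.0 Ftool=[-2.8 -3.   5.5] Mtool=[ 0.517 -0.526 -0.015]
 q [-0.02  0.73 -0.33  2.03  0.52  0.46  0.48]
```

>>> {"method": "move_arm", "body": {
  "motion": [
    [0, 0, 0.1, 0, 0, 3, 1],
    [0, 0, 0.2, 0, 0, 6, 1],
    [0, 0, 0.2, 0, 0, 6, 1]
  ]
}}

```text
clock: 7.18
tool_pos: [0.4968, 0.0664, 0.1244]
eef_rot: [0.222, 0.975, -0.001, -0.0]
contact_force: [0.5, -4.0, -4.4]
opening: 0.128
finger_force: 30.0
```

```bash
python3 s.py
```

```text
t=7.17 colpos=-0.103 coltilt=-0.001 r=39.6 dy=-0.5 turn=0.366 open=11.2mm f=30.0 Ftool=[-2.2 -3.4  4.5] Mtool=[ 0.729 -0.581 -0.07 ]
 q [-0.04  0.73 -0.31  2.03  0.48  0.45  0.41]
```

```bash
python3 arc.py -.07 39.4 0.366 1
```

```text
[-1.0, -1.0, 0.1, 3.66, -1.45, 0.02, 1]
```

>>> {"method": "move_arm", "body": {
  "motion": [
    [-1, -1, 0.4, 3.7, -1.4, 0, 1],
    [-1, -1, 0.4, 3.7, -1.4, 0, 1],
    [-1, -1, 0.4, 3.7, -1.4, 0, 1]
  ]
}}

```text
clock: 7.55
tool_pos: [0.4971, 0.0674, 0.1241]
eef_rot: [0.221, 0.975, -0.033, 0.004]
contact_force: [-2.1, 2.4, -1.1]
opening: 0.129
finger_force: 29.9
```

```bash
python3 s.py
```

```text
t=7.55 colpos=-0.129 coltilt=-0.066 r=39.4 dy=-0.3 turn=0.363 open=11.3mm f=29.9 Ftool=[2.9 1.3 0.9] Mtool=[-0.411  0.733 -0.03 ]
 q [-0.11  0.73 -0.25  2.02  0.5   0.49  0.37]
```

>>> {"method": "move_arm", "body": {
  "motion": [
    [0, 0, 0.1, 0, 0, 3, 1],
    [0, 0, 0.2, 0, 0, 6, 1],
    [0, 0, 0.2, 0, 0, 6, 1]
  ]
}}

```text
clock: 7.92
tool_pos: [0.4972, 0.0668, 0.1239]
eef_rot: [0.273, 0.961, -0.033, 0.006]
contact_force: [-3.8, 3.5, -0.2]
opening: 0.131
finger_force: 30.0
```

```bash
python3 s.py
```

```text
t=7.92 colpos=-0.116 coltilt=-0.067 r=39.1 dy=-0.2 turn=0.471 open=11.5mm f=30.0 Ftool=[5.1 1.  0. ] Mtool=[-0.523  1.052 -0.029]
 q [-0.13  0.73 -0.22  2.02  0.47  0.48  0.29]
```

```bash
python3 - <<'E'
from h import *
s=snap("scene"); u,v=proj(s,target(-.07,.055)[0])[0]; print(u,v, proj(s,np.array([target(-.07,x)[0] for x in (.026,.045,.066)])))
u,v=int(u),int(v)
c=s["frame"][v-22:v+22,u-28:u+28,::-1]; cv2.imwrite("pics/p4.png",cv2.resize(c,(784,616),interpolation=cv2.INTER_CUBIC)[:600])
E
```

```text
325.2333384640469 198.8967893872399 [[325.81224314 209.63696943]
 [325.43475522 202.6336183 ]
 [325.00955643 194.7449901 ]]
```

View pics/p4.png

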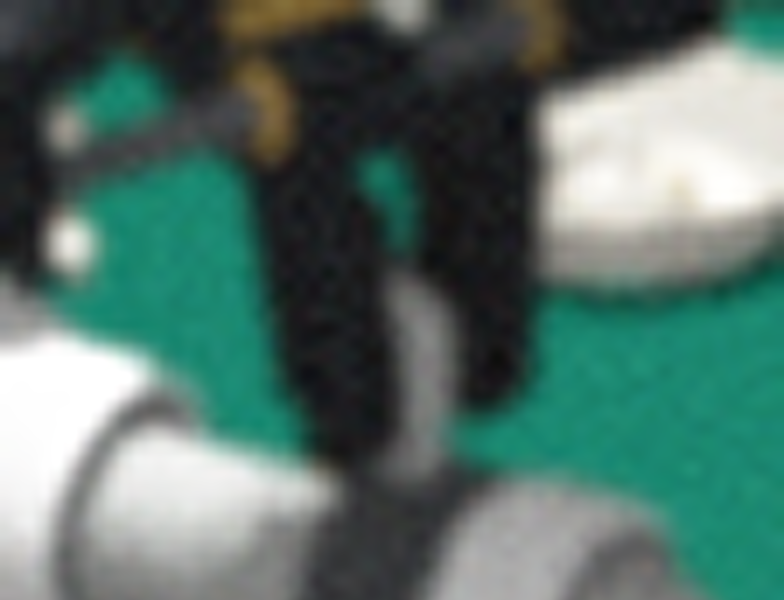

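The fingers hold the spade head, which shows between them at about (390–460, 270–480). I'll ease off the side load and keep probing with the moment reading.

>>> {"method": "move_arm", "body": {
  "motion": [
    [2, 0.5, 0.1, 0, 0, 3, 1],
    [2, 0.5, 0.2, 0, 0, 6, 1],
    [2, 0.5, 0.2, 0, 0, 6, 1]
  ]
}}

```text
clock: 8.35
tool_pos: [0.4969, 0.067, 0.1237]
eef_rot: [0.323, 0.946, -0.033, 0.009]
contact_force: [0.7, 0.2, -1.6]
opening: 0.127
finger_force: 30.0
```

```bash
python3 s.py
```

```text
t=8.35 colpos=-0.121 coltilt=-0.068 r=38.9 dy=-0.4 turn=0.575 open=11.2mm f=30.0 Ftool=[-0.4  0.7  1.6] Mtool=[-0.386 -0.076 -0.013]
 q [-0.15  0.73 -0.19  2.02  0.44  0.46  0.22]
```

>>> {"method": "move_arm", "body": {
  "motion": [
    [0, 0, 0.1, 0, 0, 3, 1],
    [0, 0, 0.2, 0, 0, 6, 1],
    [0, 0, 0.2, 0, 0, 6, 1]
  ]
}}

```text
clock: 8.72
tool_pos: [0.4968, 0.0671, 0.1234]
eef_rot: [0.372, 0.928, -0.033, 0.011]
contact_force: [2.1, 0.4, -2.4]
opening: 0.13
finger_force: 30.0
```

```bash
python3 s.py
```

```text
t=8.72 colpos=-0.123 coltilt=-0.069 r=38.7 dy=-0.5 turn=0.680 open=11.5mm f=30.0 Ftool=[-1.1  1.9  2.4] Mtool=[-0.561 -0.335 -0.081]
 q [-0.17  0.73 -0.16  2.02  0.4   0.45  0.15]
```

```bash
cat > m.py <<'E'
from h import *
from s import show
show(); v=[]
for i in range(6):
    eyes.snapshot("scene"); st=r.get_state(); v.append(R.from_quat(st["eef_rot"]).as_matrix().T@st["moment"])
print(" Mz",np.round(np.array(v)[:,2],3),"mean",np.round(np.mean(v,0),3))
E
python3 m.py
```

```text
t=8.72 colpos=-0.123 coltilt=-0.069 r=38.7 dy=-0.5 turn=0.680 open=11.5mm f=30.0 Ftool=[-1.1  1.9  2.4] Mtool=[-0.561 -0.335 -0.081]
 q [-0.17  0.73 -0.16  2.02  0.4   0.45  0.15]
 Mz [-0.036 -0.01  -0.045 -0.031 -0.038 -0.06 ] mean [-0.601 -0.507 -0.037]
```

>>> {"method": "move_arm", "body": {
  "motion": [
    [0, 0.5, 0.1, 0, 0, 3, 1],
    [0, 0.5, 0.2, 0, 0, 6, 1],
    [0, 0.5, 0.2, 0, 0, 6, 1]
  ]
}}

```text
clock: 9.4
tool_pos: [0.4968, 0.0673, 0.1232]
eef_rot: [0.42, 0.907, -0.032, 0.012]
contact_force: [2.4, -2.7, -0.5]
opening: 0.129
finger_force: 30.0
```

```bash
python3 m.py
```

```text
t=9.40 colpos=-0.128 coltilt=-0.069 r=38.5 dy=-0.6 turn=0.785 open=11.3mm f=30.0 Ftool=[-3.6  0.1  0.7] Mtool=[-0.645 -0.802 -0.058]
 q [-0.19  0.73 -0.13  2.02  0.36  0.45  0.08]
 Mz [-0.092 -0.058 -0.099 -0.034 -0.061 -0.104] mean [-0.613 -0.881 -0.075]
```

>>> {"method": "move_arm", "body": {
  "motion": [
    [0, 0, 0.2, 0, 0, 4, 1],
    [0, 0, 0.3, 0, 0, 8, 1],
    [0, 0, 0.3, 0, 0, 8, 1]
  ]
}}

```text
clock: 10.07
tool_pos: [0.4968, 0.0673, 0.1229]
eef_rot: [0.481, 0.876, -0.031, 0.014]
contact_force: [3.8, -3.2, -0.4]
opening: 0.13
finger_force: 30.0
```

```bash
python3 m.py
```

```text
t=10.07 colpos=-0.130 coltilt=-0.069 r=38.2 dy=-0.6 turn=0.922 open=11.5mm f=30.0 Ftool=[-4.7  1.5  0.6] Mtool=[-0.727 -0.919 -0.057]
 q [-0.21  0.73 -0.1   2.03  0.31  0.43 -0.  ]
 Mz [-0.069 -0.078 -0.066 -0.136 -0.157 -0.075] mean [-0.729 -0.965 -0.097]
```

>>> {"method": "move_arm", "body": {
  "motion": [
    [0, 0, 0.2, 0, 0, 4, 1],
    [0, 0, 0.3, 0, 0, 8, 1],
    [0, 0, 0.3, 0, 0, 8, 1]
  ]
}}

```text
clock: 10.75
tool_pos: [0.4969, 0.0673, 0.1226]
eef_rot: [0.541, 0.84, -0.03, 0.016]
contact_force: [4.2, -1.5, 1.8]
opening: 0.126
finger_force: 30.0
```

```bash
python3 m.py
```

```text
t=10.75 colpos=-0.131 coltilt=-0.069 r=37.9 dy=-0.6 turn=1.062 open=11.1mm f=30.0 Ftool=[-3.2  3.2 -1.7] Mtool=[-0.875 -0.861 -0.101]
 q [-0.23  0.73 -0.06  2.03  0.26  0.43 -0.09]
 Mz [-0.039 -0.137 -0.086 -0.108 -0.138 -0.161] mean [-0.871 -0.883 -0.112]
```

>>> {"method": "move_arm", "body": {
  "motion": [
    [-1, 1, 0.1, 0, 0, 4, 1],
    [-1, 1, 0.2, 0, 0, 8, 1],
    [-1, 1, 0.2, 0, 0, 8, 1]
  ]
}}

```text
clock: 11.42
tool_pos: [0.497, 0.0669, 0.1223]
eef_rot: [0.598, 0.801, -0.03, 0.018]
contact_force: [2.0, -1.3, 3.7]
opening: 0.129
finger_force: 30.0
```

```bash
python3 m.py
```

```text
t=11.43 colpos=-0.122 coltilt=-0.069 r=37.6 dy=-0.4 turn=1.201 open=11.3mm f=30.0 Ftool=[-2.1  1.4 -3.6] Mtool=[-0.464 -0.494 -0.094]
 q [-0.25  0.73 -0.03  2.03  0.21  0.42 -0.17]
 Mz [-0.147 -0.169 -0.172 -0.112 -0.16  -0.141] mean [-0.246 -0.435 -0.15 ]
```

>>> {"method": "move_arm", "body": {
  "motion": [
    [0, 0, 0.1, 0, 0, 3, 1],
    [0, 0, 0.2, 0, 0, 6, 1],
    [0, 0, 0.2, 0, 0, 6, 1]
  ]
}}

```text
clock: 12.1
tool_pos: [0.4971, 0.0665, 0.1221]
eef_rot: [0.64, 0.767, -0.029, 0.019]
contact_force: [-1.2, -1.8, 6.5]
opening: 0.127
finger_force: 30.0
```

```bash
python3 m.py
```

```text
t=12.10 colpos=-0.114 coltilt=-0.070 r=37.3 dy=-0.3 turn=1.308 open=11.2mm f=30.0 Ftool=[-2.  -1.6 -6.4] Mtool=[-0.094 -0.511 -0.156]
 q [-0.27  0.73 -0.    2.03  0.16  0.42 -0.24]
 Mz [-0.209 -0.143 -0.159 -0.178 -0.146 -0.14 ] mean [-0.076 -0.501 -0.162]
```

>>> {"method": "move_arm", "body": {
  "motion": [
    [0, 0, 0, 0, 0, 0, 0.7],
    [0, 0, 0, 0, 0, 0, 0.7],
    [0, 0, 0, 0, 0, 0, 0.7]
  ]
}}

```text
clock: 12.78
tool_pos: [0.4974, 0.0673, 0.1218]
eef_rot: [0.64, 0.768, -0.028, 0.019]
contact_force: [-1.1, 0.2, 0.5]
opening: 0.299
finger_force: 0.0
```

```bash
python3 m.py; python3 - <<'E'
from h import *
s=snap("scene"); u,v=proj(s,target(-.07,.052)[0])[0].astype(int)
cv2.imwrite("pics/p5.png",cv2.resize(s["frame"][v-30:v+30,u-40:u+40,::-1],(800,600),interpolation=cv2.INTER_CUBIC))
E
```

```text
t=12.78 colpos=-0.135 coltilt=-0.069 r=37.1 dy=0.0 turn=1.307 open=26.3mm f=0.0 Ftool=[ 0.3 -1.  -0.5] Mtool=[-0.119 -0.018 -0.001]
 q [-0.27  0.73 -0.    2.03  0.16  0.42 -0.24]
 Mz [-0.009 -0.029  0.027  0.039  0.021  0.055] mean [-0.089  0.033  0.017]
```

View pics/p5.png

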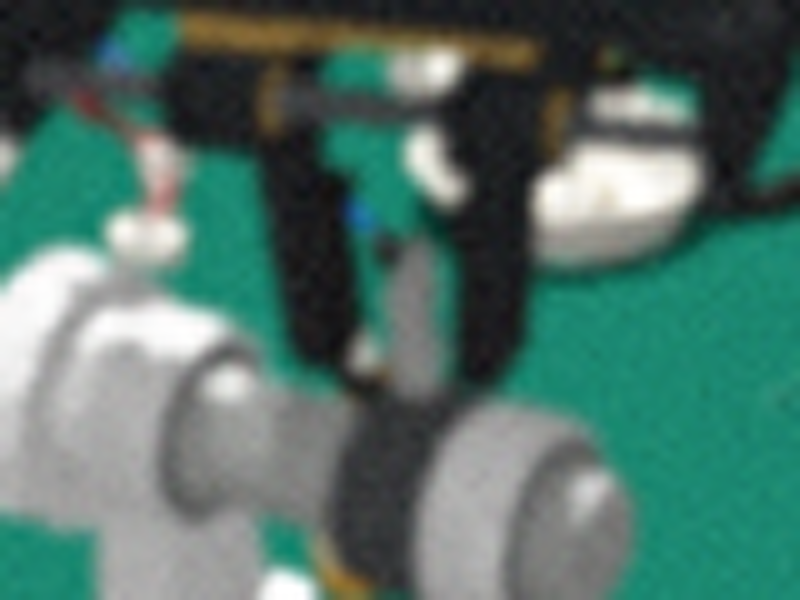

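The screw head at (415,310) stands free between the opened fingers, turned nearly edge-on to the camera, so it did turn with the gripper. I'll compare the head's pixel with predictions to get the collar's true angle.

```bash
python3 - <<'E'
from h import *
s=snap("scene"); u0,v0=proj(s,target(-.07,.052)[0])[0].astype(int)
print("head seen top",u0-40+42.0,v0-30+24,"mid",u0-40+41.5,v0-30+31,"bot",u0-40+41.5,v0-30+39)
for c in (-.12,-.07,-.02,.03,.08): print(c,np.round(proj(s,np.array([target(c,x)[0] for x in (.063,.052,.042)])),1).tolist())
g=s["frame"].astype(int)
for v in range(v0-8,v0+9,2): print(v,[int(g[v,u].sum()//3) for u in range(u0-8,u0+9)],[int(g[v,u,1]-g[v,u,0]) for u in range(u0-8,u0+9)])
z=s["z_map"]
for v in (v0-3,v0,v0+3):
  for u in (u0,u0+1,u0+2,u0+3):
    P=unproj(s,u,v)-O; print(u,v,np.round([P@EX*1e3,P@EY*1e3,P[2]*1e3],1))
E
```

```text
head seen top 327.0 194 mid 326.5 201 bot 326.5 209
-0.12 [[324.4, 196.5], [324.7, 200.5], [325.0, 204.2]]
-0.07 [[325.1, 195.9], [325.3, 200.0], [325.5, 203.7]]
-0.02 [[325.8, 195.3], [325.9, 199.6], [326.0, 203.4]]
0.03 [[326.5, 194.8], [326.5, 199.1], [326.4, 203.0]]
0.08 [[327.2, 194.4], [327.1, 198.8], [326.9, 202.7]]
192 [22, 28, 39, 73, 97, 92, 85, 85, 84, 72, 49, 41, 35, 30, 15, 30, 29] [-4, -5, 28, 67, 80, 81, 79, 96, 94, 68, 56, 47, 23, 6, 5, -4, -2]
194 [26, 25, 29, 59, 78, 68, 53, 52, 82, 90, 89, 68, 49, 34, 27, 26, 29] [0, 2, 20, 57, 67, 45, 12, 18, 21, 13, 17, 36, 42, 28, 0, 0, 1]
196 [25, 23, 20, 47, 72, 72, 59, 72, 100, 112, 108, 106, 82, 59, 35, 24, 32] [-2, -1, 6, 44, 82, 68, 37, 8, 5, 1, 12, 42, 70, 51, 16, 2, -1]
198 [25, 28, 20, 38, 66, 90, 103, 114, 122, 119, 113, 107, 90, 61, 37, 26, 29] [-1, -1, -1, 31, 76, 87, 57, 16, 1, -1, 7, 36, 65, 57, 23, 2, 1]
200 [34, 29, 20, 33, 68, 91, 108, 121, 128, 123, 109, 104, 85, 63, 32, 27, 27] [0, -3, 4, 23, 70, 77, 43, 11, 0, 0, 9, 45, 73, 52, 11, -3, 1]
202 [28, 27, 20, 41, 74, 95, 104, 119, 126, 124, 116, 104, 89, 53, 32, 30, 27] [3, 0, -1, 7, 35, 69, 54, 16, 5, 0, 10, 39, 64, 46, 13, 0, -1]
204 [24, 28, 42, 93, 146, 133, 115, 116, 124, 125, 123, 117, 93, 65, 35, 25, 25] [2, 2, 2, 1, 13, 32, 41, 17, 3, -2, 4, 13, 36, 34, 9, -4, 5]
206 [36, 37, 57, 111, 137, 124, 100, 118, 120, 129, 125, 119, 93, 52, 32, 28, 27] [30, 10, 1, -2, 5, 3, 3, -3, -1, 4, 1, 14, 40, 37, 8, -4, -1]
208 [94, 71, 47, 34, 40, 42, 60, 89, 108, 116, 118, 98, 72, 52, 43, 40, 46] [74, 46, 17, -1, 0, -6, -9, -2, 1, -2, 3, 5, 14, 14, 17, 16, 17]
325 197 [-6.9 -1.4 61.4]
326 197 [-5.5 -3.2 61.2]
327 197 [-1.8 -3.6 59.8]
328 197 [ 3.4 -3.1 57.5]
325 200 [-14.7  -6.1  58.2]
326 200 [-12.3  -7.3  57.5]
327 200 [-4.4 -5.1 53.5]
328 200 [237.2 141.1 -85.9]
325 203 [-15.2  -6.4  50.8]
326 203 [-12.7  -7.5  50. ]
327 203 [-5.  -5.4 46.1]
328 203 [218.3 129.5 -84.9]
```

```bash
sed -i 's/^O=.*/O=np.array([.497,.0655,.085])/' h.py; python3 s.py; python3 arc.py -.05 37.1 1.307 1;python3 arc.py -.05 39.7 0.2 8
```

```text
Traceback (most recent call last):
  File "s.py", line 1, in <module>
    from h import *
  File "h.py", line 15, in <module>
    EY=np.array([np.cos(YAW),np.sin(YAW),0]); EX=np.array([np.sin(YAW),-np.cos(YAW),0]); EZ=np.array([0,0,1.])
                        ^^^
NameError: name 'YAW' is not defined
Traceback (most recent call last):
  File "arc.py", line 2, in <module>
    from h import *
  File "h.py", line 15, in <module>
    EY=np.array([np.cos(YAW),np.sin(YAW),0]); EX=np.array([np.sin(YAW),-np.cos(YAW),0]); EZ=np.array([0,0,1.])
                        ^^^
NameError: name 'YAW' is not defined
Traceback (most recent call last):
  File "arc.py", line 2, in <module>
    from h import *
  File "h.py", line 15, in <module>
    EY=np.array([np.cos(YAW),np.sin(YAW),0]); EX=np.array([np.sin(YAW),-np.cos(YAW),0]); EZ=np.array([0,0,1.])
                        ^^^
NameError: name 'YAW' is not defined
```

```bash
sed -i 's/^O=.*/O=np.array([.497,.0655,.085]); YAW=-.082/' h.py; python3 s.py; python3 arc.py -.05 37.1 1.307 1;python3 arc.py -.05 39.7 0.2 8
```

```text
t=13.18 colpos=-0.039 coltilt=-0.069 r=37.1 dy=0.7 turn=1.307 open=26.2mm f=0.0 Ftool=[-0.3 -0.3  0.7] Mtool=[-0.09   0.031  0.058]
 q [-0.27  0.73 -0.    2.03  0.16  0.42 -0.24]
[0.6, -0.5, -0.0, -0.31, 1.04, -0.01, 1]
[1.2, -0.4, -0.3, -0.07, 0.12, -7.93, 1]
[1.1, -0.4, -0.7, -0.13, 0.24, -15.86, 1]
[1.0, -0.4, -1.0, -0.21, 0.35, -23.79, 1]
[0.9, -0.4, -1.3, -0.31, 0.46, -31.72, 1]
[0.8, -0.5, -1.6, -0.42, 0.55, -39.65, 1]
[0.7, -0.5, -2.0, -0.55, 0.63, -47.58, 1]
[0.6, -0.5, -2.3, -0.69, 0.7, -55.5, 1]
[0.5, -0.5, -2.6, -0.85, 0.76, -63.43, 1]
```

>>> {"method": "move_arm", "body": {
  "motion": [
    [0.5, -0.5, 0, -0.3, 1, 0, 0.7],
    [0.5, -0.5, 0, -0.3, 1, 0, 1],
    [0.5, -0.5, 0, -0.3, 1, 0, 1],
    [0.5, -0.5, 0, -0.3, 1, 0, 1]
  ],
  "newtons": 40
}}

```text
clock: 13.68
tool_pos: [0.4969, 0.0669, 0.1221]
eef_rot: [0.64, 0.768, -0.021, 0.015]
contact_force: [0.1, -1.0, 1.0]
opening: 0.121
finger_force: 40.0
```

```bash
python3 m.py
```

```text
t=13.68 colpos=-0.037 coltilt=-0.051 r=37.1 dy=-0.2 turn=1.307 open=10.6mm f=40.0 Ftool=[-1.1 -0.1 -0.9] Mtool=[ 0.118 -0.24   0.012]
 q [-0.24  0.73 -0.02  2.03  0.16  0.41 -0.23]
 Mz [ 0.055 -0.056 -0.021 -0.002 -0.014  0.022] mean [ 0.187 -0.34  -0.003]
```

>>> {"method": "move_arm", "body": {
  "motion": [
    [0, 0, -0.4, 0, 0, -9, 1],
    [0, 0, -0.8, 0, 0, -18, 1],
    [0, 0, -0.8, 0, 0, -18, 1]
  ]
}}

```text
clock: 14.35
tool_pos: [0.4966, 0.067, 0.1227]
eef_rot: [0.513, 0.858, -0.023, 0.011]
contact_force: [-1.3, -2.4, -0.5]
opening: 0.122
finger_force: 40.0
```

```bash
python3 m.py
```

```text
t=14.35 colpos=-0.038 coltilt=-0.051 r=37.7 dy=-0.5 turn=0.995 open=10.7mm f=40.0 Ftool=[-1.5 -2.3  0.7] Mtool=[ 0.402 -0.213  0.096]
 q [-0.2   0.73 -0.1   2.03  0.28  0.42 -0.04]
 Mz [0.035 0.043 0.037 0.068 0.021 0.094] mean [ 0.532 -0.22   0.05 ]
```

>>> {"method": "move_arm", "body": {
  "motion": [
    [0, 0, -0.4, 0, 0, -9, 1],
    [0, 0, -0.8, 0, 0, -18, 1],
    [0, 0, -1.2, 0, 0, -27, 1],
    [0, 0, -1.2, 0, 0, -27, 1]
  ]
}}

```text
clock: 15.15
tool_pos: [0.4963, 0.0669, 0.1238]
eef_rot: [0.298, 0.954, -0.025, 0.005]
contact_force: [-2.9, -2.8, -0.9]
opening: 0.124
finger_force: 40.0
```

```bash
python3 m.py
```

```text
t=15.15 colpos=-0.035 coltilt=-0.051 r=38.8 dy=-0.8 turn=0.524 open=10.9mm f=40.0 Ftool=[ 0.8 -3.9  1. ] Mtool=[0.768 0.23  0.052]
 q [-0.12  0.73 -0.22  2.02  0.45  0.46  0.26]
 Mz [0.068 0.078 0.052 0.048 0.098 0.073] mean [0.878 0.315 0.07 ]
```

>>> {"method": "move_arm", "body": {
  "motion": [
    [0.3, -1, -0.4, 0, 0, -9, 1],
    [0.3, -1, -0.8, 0, 0, -18, 1],
    [0.3, -1, -0.8, 0, 0, -18, 1]
  ]
}}

```text
clock: 15.82
tool_pos: [0.4961, 0.0669, 0.1246]
eef_rot: [0.145, 0.989, -0.025, 0.001]
contact_force: [-3.4, -1.3, -5.0]
opening: 0.121
finger_force: 40.0
```

```bash
python3 m.py; python3 arc.py .19 39.8 0.2 3
```

```text
t=15.82 colpos=-0.034 coltilt=-0.050 r=39.6 dy=-1.0 turn=0.210 open=10.7mm f=40.0 Ftool=[ 2.9 -1.9  5.1] Mtool=[0.494 0.486 0.011]
 q [-0.07  0.73 -0.31  2.02  0.56  0.49  0.47]
 Mz [0.043 0.078 0.011 0.077 0.011 0.006] mean [0.413 0.503 0.038]
[-1.4, -2.3, 0.1, -4.51, 0.92, -0.16, 1]
[-2.1, -5.4, 0.4, -9.01, 1.85, -0.33, 1]
[-2.8, -8.4, 1.0, -13.52, 2.77, -0.49, 1]
```

>>> {"method": "move_arm", "body": {
  "motion": [
    [0.6, -2.4, 0.4, -4.5, 0.9, -0.2, 1],
    [0, -5.4, 0.8, -9, 1.8, -0.3, 1],
    [-0.6, -8.4, 1.4, -13.5, 2.8, -0.5, 1],
    [-0.6, -8.4, 1.4, -13.5, 2.8, -0.5, 1]
  ]
}}

```text
clock: 16.62
tool_pos: [0.4952, 0.0567, 0.1244]
eef_rot: [0.142, 0.985, 0.095, -0.005]
contact_force: [-2.7, -2.0, 4.1]
opening: 0.119
finger_force: 40.0
```

```bash
python3 m.py
```

```text
t=16.62 colpos=0.222 coltilt=0.190 r=40.3 dy=-1.0 turn=0.204 open=10.4mm f=40.0 Ftool=[ 2.2 -1.9 -4.5] Mtool=[0.657 0.516 0.051]
 q [ 0.24  0.77 -0.53  2.06  0.49  0.38  0.68]
 Mz [-0.009  0.03   0.024  0.029 -0.02  -0.024] mean [0.963 0.392 0.005]
```

>>> {"method": "move_arm", "body": {
  "motion": [
    [0, 0, 0.3, 0, 0, 7, 1],
    [0, 0, 0.6, 0, 0, 14, 1],
    [0, 0, 0.6, 0, 0, 14, 1]
  ]
}}

```text
clock: 17.3
tool_pos: [0.4955, 0.059, 0.1241]
eef_rot: [0.258, 0.962, 0.093, -0.016]
contact_force: [-4.3, -4.5, 5.7]
opening: 0.124
finger_force: 40.1
```

```bash
python3 m.py
```

```text
t=17.30 colpos=0.168 coltilt=0.188 r=39.6 dy=-1.0 turn=0.442 open=10.9mm f=40.1 Ftool=[ 1.9 -5.1 -6.5] Mtool=[ 1.075  0.18  -0.026]
 q [ 0.2   0.76 -0.47  2.06  0.39  0.36  0.53]
 Mz [-0.116 -0.08  -0.028 -0.077 -0.032 -0.078] mean [ 1.037  0.119 -0.069]
```

>>> {"method": "move_arm", "body": {
  "motion": [
    [0, 0, 0.2, 0, 0, 5, 1],
    [0, 0, 0.4, 0, 0, 10, 1],
    [0, 0, 0.4, 0, 0, 10, 1]
  ]
}}

```text
clock: 17.98
tool_pos: [0.4956, 0.0592, 0.1237]
eef_rot: [0.341, 0.935, 0.091, -0.024]
contact_force: [-3.8, -3.6, 6.4]
opening: 0.124
finger_force: 40.1
```

```bash
python3 m.py
```

```text
t=17.98 colpos=0.163 coltilt=0.188 r=39.3 dy=-0.9 turn=0.616 open=10.9mm f=40.1 Ftool=[ 1.3 -4.1 -7. ] Mtool=[ 0.919 -0.049 -0.061]
 q [ 0.18  0.75 -0.43  2.06  0.32  0.35  0.43]
 Mz [-0.061 -0.107 -0.037 -0.032 -0.062 -0.098] mean [ 1.001 -0.042 -0.066]
```

>>> {"method": "move_arm", "body": {
  "motion": [
    [0.5, -1, -0.2, 0, 0, 5, 1],
    [0.5, -1, 0, 0, 0, 10, 1],
    [0.5, -1, 0, 0, 0, 10, 1]
  ]
}}

```text
clock: 18.65
tool_pos: [0.4956, 0.0594, 0.1235]
eef_rot: [0.42, 0.902, 0.09, -0.031]
contact_force: [-0.8, -1.8, 0.9]
opening: 0.124
finger_force: 40.1
```

```bash
python3 m.py
```

```text
t=18.65 colpos=0.160 coltilt=0.190 r=39.0 dy=-0.9 turn=0.789 open=11.0mm f=40.1 Ftool=[-0.8 -1.6 -1.3] Mtool=[ 0.287 -0.495 -0.084]
 q [ 0.15  0.74 -0.4   2.07  0.25  0.33  0.33]
 Mz [-0.071 -0.048 -0.041 -0.07  -0.111 -0.044] mean [-0.077 -0.552 -0.064]
```

>>> {"method": "move_arm", "body": {
  "motion": [
    [0, -0.5, 0.2, 0, 0, 4, 1],
    [0, -0.5, 0.3, 0, 0, 8, 1],
    [0, -0.5, 0.3, 0, 0, 8, 1]
  ]
}}

```text
clock: 19.32
tool_pos: [0.4955, 0.0587, 0.123]
eef_rot: [0.483, 0.87, 0.088, -0.037]
contact_force: [4.4, 0.1, 3.2]
opening: 0.123
finger_force: 40.0
```

```bash
python3 m.py
```

```text
t=19.32 colpos=0.181 coltilt=0.191 r=38.7 dy=-1.0 turn=0.930 open=10.8mm f=40.0 Ftool=[-1.7  4.2 -3. ] Mtool=[-0.866 -0.657 -0.068]
 q [ 0.14  0.74 -0.37  2.07  0.19  0.32  0.25]
 Mz [-0.113 -0.094 -0.103 -0.09  -0.082 -0.084] mean [-1.018 -0.747 -0.094]
```

>>> {"method": "move_arm", "body": {
  "motion": [
    [0, 0, 0.2, 0, 0, 4, 1],
    [0, 0, 0.3, 0, 0, 8, 1],
    [0, 0, 0.3, 0, 0, 8, 1]
  ]
}}

```text
clock: 20.0
tool_pos: [0.4955, 0.0585, 0.1227]
eef_rot: [0.543, 0.834, 0.085, -0.043]
contact_force: [5.7, -0.2, 2.5]
opening: 0.117
finger_force: 40.0
```

```bash
python3 m.py
```

```text
t=20.00 colpos=0.187 coltilt=0.191 r=38.4 dy=-0.9 turn=1.071 open=10.3mm f=40.0 Ftool=[-2.1  5.4 -2.4] Mtool=[-1.194 -0.61  -0.104]
 q [ 0.12  0.74 -0.34  2.07  0.13  0.32  0.17]
 Mz [-0.024 -0.153 -0.107 -0.131 -0.161 -0.065] mean [-1.204 -0.627 -0.107]
```

>>> {"method": "move_arm", "body": {
  "motion": [
    [-0.5, 1.5, -0.1, 0, 0, 4, 1],
    [-0.5, 1.5, 0.1, 0, 0, 8, 1],
    [-0.5, 1.5, 0.1, 0, 0, 8, 1]
  ]
}}

```text
clock: 20.68
tool_pos: [0.4958, 0.0585, 0.1224]
eef_rot: [0.599, 0.795, 0.081, -0.05]
contact_force: [4.3, 0.8, 3.0]
opening: 0.125
finger_force: 40.0
```

```bash
python3 m.py
```

```text
t=20.68 colpos=0.187 coltilt=0.190 r=38.0 dy=-0.7 turn=1.209 open=11.0mm f=40.0 Ftool=[ 0.1  4.5 -2.7] Mtool=[-0.988 -0.322 -0.073]
 q [ 0.1   0.74 -0.31  2.07  0.07  0.32  0.09]
 Mz [-0.079 -0.085 -0.095 -0.084 -0.079 -0.062] mean [-1.172 -0.333 -0.081]
```

>>> {"method": "move_arm", "body": {
  "motion": [
    [0, 0, 0.1, 0, 0, 4, 1],
    [0, 0, 0.2, 0, 0, 8, 1],
    [0, 0, 0.2, 0, 0, 8, 1]
  ]
}}

```text
clock: 21.35
tool_pos: [0.4959, 0.0585, 0.1221]
eef_rot: [0.654, 0.751, 0.077, -0.056]
contact_force: [5.4, 1.7, 1.9]
opening: 0.121
finger_force: 40.0
```

```bash
python3 m.py
```

```text
t=21.35 colpos=0.188 coltilt=0.191 r=37.8 dy=-0.6 turn=1.350 open=10.7mm f=40.0 Ftool=[ 1.3  5.6 -1.5] Mtool=[-1.298 -0.215 -0.089]
 q [ 0.09  0.74 -0.28  2.07  0.01  0.32  0.01]
 Mz [-0.087 -0.101 -0.07  -0.117 -0.124 -0.072] mean [-1.3   -0.23  -0.095]
```

>>> {"method": "move_arm", "body": {
  "motion": [
    [0.5, 2, 0.1, 0, 0, 4, 1],
    [0.5, 2, 0.2, 0, 0, 7, 1],
    [0.5, 2, 0.2, 0, 0, 7, 1]
  ]
}}

```text
clock: 22.02
tool_pos: [0.4962, 0.0586, 0.1218]
eef_rot: [0.698, 0.71, 0.072, -0.061]
contact_force: [3.0, -2.3, 2.5]
opening: 0.121
finger_force: 40.0
```

```bash
python3 m.py
```

```text
t=22.02 colpos=0.188 coltilt=0.189 r=37.4 dy=-0.3 turn=1.473 open=10.6mm f=40.0 Ftool=[-1.8  3.  -2.8] Mtool=[-0.717 -0.51  -0.118]
 q [ 0.07  0.73 -0.26  2.07 -0.05  0.32 -0.06]
 Mz [-0.043 -0.015 -0.11  -0.093 -0.104 -0.104] mean [-0.61  -0.616 -0.078]
```

>>> {"method": "move_arm", "body": {
  "motion": [
    [0, 0, 0.1, 0, 0, 3, 1],
    [0, 0, 0.2, 0, 0, 6, 1],
    [0, 0, 0.2, 0, 0, 6, 1]
  ]
}}

```text
clock: 22.7
tool_pos: [0.4964, 0.0588, 0.1216]
eef_rot: [0.735, 0.672, 0.069, -0.065]
contact_force: [2.1, -5.1, 1.9]
opening: 0.119
finger_force: 40.0
```

```bash
python3 m.py
```

```text
t=22.70 colpos=0.181 coltilt=0.189 r=37.2 dy=-0.1 turn=1.579 open=10.5mm f=40.0 Ftool=[-4.5  2.5 -2.8] Mtool=[-0.638 -0.836 -0.059]
 q [ 0.06  0.73 -0.24  2.07 -0.09  0.32 -0.12]
 Mz [-0.13  -0.078 -0.059 -0.027 -0.091 -0.053] mean [-0.556 -0.858 -0.073]
```

>>> {"method": "move_arm", "body": {
  "motion": [
    [0, 0, 0.1, 0, 0, 3, 1],
    [0, 0, 0.2, 0, 0, 5, 1],
    [0, 0, 0.2, 0, 0, 5, 1]
  ]
}}

```text
clock: 23.38
tool_pos: [0.4965, 0.059, 0.1214]
eef_rot: [0.763, 0.639, 0.066, -0.068]
contact_force: [0.1, -3.6, 1.9]
opening: 0.12
finger_force: 40.0
```

```bash
python3 m.py
```

```text
t=23.38 colpos=0.178 coltilt=0.190 r=37.0 dy=0.1 turn=1.666 open=10.5mm f=40.0 Ftool=[-3.1  0.7 -2.5] Mtool=[-0.577 -0.974 -0.151]
 q [ 0.05  0.73 -0.22  2.07 -0.13  0.32 -0.17]
 Mz [-0.146 -0.1   -0.091 -0.093 -0.113 -0.091] mean [-0.552 -0.997 -0.106]
```

>>> {"method": "move_arm", "body": {
  "motion": [
    [0, 0, 0.1, 0, 0, 3, 1],
    [0, 0, 0.2, 0, 0, 5, 1],
    [0, 0, 0.2, 0, 0, 5, 1]
  ]
}}

```text
clock: 24.05
tool_pos: [0.4966, 0.059, 0.1213]
eef_rot: [0.791, 0.605, 0.063, -0.07]
contact_force: [0.0, -5.1, 2.2]
opening: 0.126
finger_force: 40.0
```

```bash
python3 m.py
```

```text
t=24.05 colpos=0.178 coltilt=0.190 r=36.9 dy=0.2 turn=1.754 open=11.0mm f=40.0 Ftool=[-4.4  1.3 -3.1] Mtool=[-0.617 -1.084 -0.168]
 q [ 0.03  0.73 -0.2   2.07 -0.17  0.32 -0.22]
 Mz [-0.175 -0.151 -0.095 -0.104 -0.107 -0.098] mean [-0.631 -1.073 -0.122]
```

>>> {"method": "move_arm", "body": {
  "motion": [
    [0, 0, 0, 0, 0, 0, 0.7],
    [0, 0, 0, 0, 0, 0, 0.7],
    [0, 0, 0, 0, 0, 0, 0.7]
  ]
}}

```text
clock: 24.72
tool_pos: [0.4961, 0.0602, 0.1212]
eef_rot: [0.79, 0.606, 0.063, -0.071]
contact_force: [-0.0, -0.1, 1.1]
opening: 0.303
finger_force: 0.0
```

```bash
python3 m.py; python3 - <<'E'
from h import *
s=snap("scene"); u,v=proj(s,target(.19,.051)[0]-[0,.0032,0])[0]; print(u,v)
u,v=int(u),int(v)
cv2.imwrite("pics/p6.png",cv2.resize(s["frame"][v-30:v+30,u-40:u+40,::-1],(800,600),interpolation=cv2.INTER_CUBIC))
E
```

```text
t=24.73 colpos=0.147 coltilt=0.191 r=36.6 dy=-0.5 turn=1.751 open=26.7mm f=0.0 Ftool=[ 0.1 -0.  -1.1] Mtool=[-0.097 -0.134  0.002]
 q [ 0.03  0.73 -0.2   2.07 -0.17  0.32 -0.22]
 Mz [ 0.001 -0.042 -0.03  -0.05  -0.011  0.005] mean [-0.118 -0.217 -0.021]
328.2837388231664 198.54792967789461
```

View pics/p6.png

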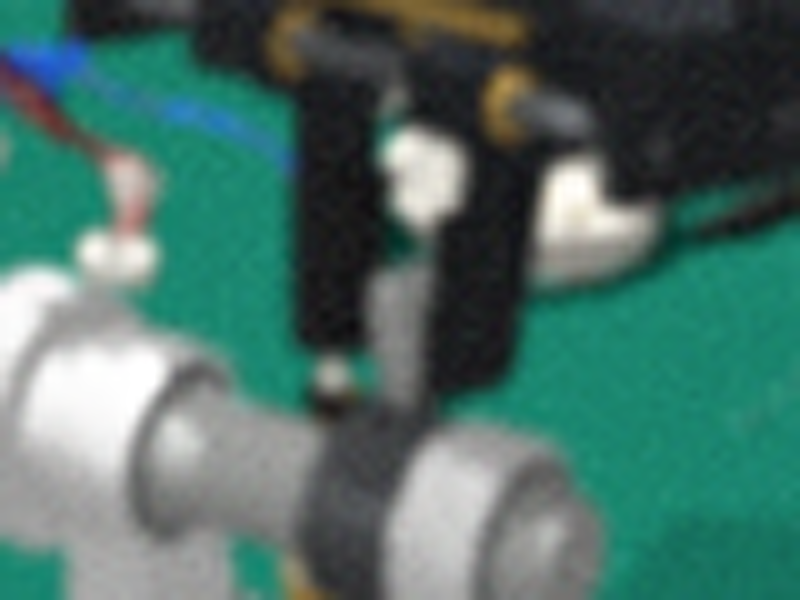

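The head at (400,310) sits where a collar angle of about 0.19 predicts, and touch came near 1.6 rad, so the screw is square. I'll regrip without side load and nip it up.

>>> {"method": "move_arm", "body": {
  "motion": [
    [-1.1, 0.9, -0.2, 0, 0, 0, 0.7],
    [-1.1, 0.9, -0.2, 0, 0, 0, 1],
    [-1.1, 0.9, -0.2, 0, 0, 0, 1],
    [-1.1, 0.9, -0.2, 0, 0, 0, 1]
  ],
  "newtons": 45
}}

```text
clock: 25.58
tool_pos: [0.4965, 0.0579, 0.1212]
eef_rot: [0.79, 0.606, 0.063, -0.071]
contact_force: [-2.2, 0.9, 1.0]
opening: 0.121
finger_force: 44.9
```

```bash
python3 m.py
```

```text
t=25.57 colpos=0.208 coltilt=0.190 r=37.0 dy=0.2 turn=1.752 open=10.6mm f=44.9 Ftool=[ 0.4 -2.4 -0.9] Mtool=[ 0.216 -0.258 -0.06 ]
 q [ 0.04  0.73 -0.2   2.07 -0.17  0.32 -0.22]
 Mz [-0.007 -0.081 -0.042 -0.057 -0.045 -0.05 ] mean [ 0.402 -0.326 -0.047]
```

>>> {"method": "move_arm", "body": {
  "motion": [
    [0, 0, 0.1, 0, 0, 2, 1],
    [0, 0, 0.1, 0, 0, 4, 1],
    [0, 0, 0.1, 0, 0, 4, 1]
  ]
}}

```text
clock: 26.25
tool_pos: [0.4966, 0.0579, 0.1211]
eef_rot: [0.811, 0.577, 0.06, -0.073]
contact_force: [-4.0, -0.2, 3.3]
opening: 0.122
finger_force: 45.1
```

```bash
python3 m.py
```

```text
t=26.25 colpos=0.209 coltilt=0.190 r=36.9 dy=0.3 turn=1.822 open=10.7mm f=45.1 Ftool=[-0.9 -3.9 -3.4] Mtool=[ 0.743 -0.501 -0.117]
 q [ 0.03  0.73 -0.19  2.07 -0.2   0.32 -0.26]
 Mz [-0.124 -0.13  -0.108 -0.121 -0.129 -0.137] mean [ 0.809 -0.519 -0.125]
```

>>> {"method": "move_arm", "body": {
  "motion": [
    [0, 0, 0.1, 0, 0, 2, 1],
    [0, 0, 0.1, 0, 0, 3, 1],
    [0, 0, 0.1, 0, 0, 3, 1]
  ]
}}

```text
clock: 26.92
tool_pos: [0.4967, 0.0578, 0.121]
eef_rot: [0.826, 0.556, 0.059, -0.074]
contact_force: [-5.9, -0.8, 3.4]
opening: 0.125
finger_force: 45.1
```

```bash
python3 m.py
```

```text
t=26.93 colpos=0.210 coltilt=0.190 r=36.8 dy=0.4 turn=1.874 open=11.0mm f=45.1 Ftool=[-2.3 -5.4 -3.6] Mtool=[ 0.733 -0.573 -0.131]
 q [ 0.02  0.73 -0.18  2.07 -0.22  0.32 -0.29]
 Mz [-0.148 -0.202 -0.119 -0.141 -0.125 -0.135] mean [ 0.808 -0.608 -0.145]
```

>>> {"method": "move_arm", "body": {
  "motion": [
    [0, 0, 0.1, 0, 0, 2, 1],
    [0, 0, 0.1, 0, 0, 4, 1],
    [0, 0, 0.1, 0, 0, 4, 1]
  ]
}}

```text
clock: 27.6
tool_pos: [0.4967, 0.0578, 0.1209]
eef_rot: [0.845, 0.527, 0.056, -0.076]
contact_force: [-4.8, -0.7, 2.6]
opening: 0.12
finger_force: 45.2
```

```bash
python3 m.py; python3 m.py
```

```text
t=27.60 colpos=0.212 coltilt=0.190 r=36.7 dy=0.4 turn=1.944 open=10.5mm f=45.2 Ftool=[-2.3 -4.2 -2.8] Mtool=[ 0.811 -0.737 -0.191]
 q [ 0.01  0.73 -0.16  2.07 -0.25  0.32 -0.32]
 Mz [-0.161 -0.156 -0.157 -0.211 -0.142 -0.217] mean [ 0.78  -0.672 -0.174]
t=27.90 colpos=0.211 coltilt=0.190 r=36.7 dy=0.4 turn=1.944 open=10.6mm f=45.2 Ftool=[-2.1 -4.  -4.5] Mtool=[ 0.76  -0.631 -0.217]
 q [ 0.01  0.73 -0.16  2.07 -0.25  0.32 -0.32]
 Mz [-0.197 -0.154 -0.147 -0.132 -0.09  -0.153] mean [ 0.778 -0.666 -0.145]
```

>>> {"method": "move_arm", "body": {
  "motion": [
    [0, 0, 0.1, 0, 0, 2, 1],
    [0, 0, 0.1, 0, 0, 4, 1],
    [0, 0, 0.2, 0, 0, 6, 1],
    [0, 0, 0.2, 0, 0, 6, 1]
  ]
}}

```text
clock: 28.7
tool_pos: [0.4968, 0.0578, 0.1208]
eef_rot: [0.871, 0.482, 0.052, -0.079]
contact_force: [-5.1, -1.3, 2.8]
opening: 0.125
finger_force: 45.3
```

```bash
python3 m.py; python3 m.py
```

```text
t=28.70 colpos=0.212 coltilt=0.190 r=36.6 dy=0.4 turn=2.049 open=11.0mm f=45.3 Ftool=[-3.3 -3.9 -3. ] Mtool=[ 0.73  -0.769 -0.272]
 q [ 0.    0.73 -0.14  2.07 -0.29  0.33 -0.38]
 Mz [-0.199 -0.206 -0.187 -0.2   -0.239 -0.246] mean [ 0.669 -0.784 -0.213]
t=29.00 colpos=0.213 coltilt=0.190 r=36.6 dy=0.4 turn=2.048 open=10.6mm f=45.3 Ftool=[-3.4 -4.9 -4.1] Mtool=[ 0.626 -0.821 -0.246]
 q [ 0.    0.73 -0.14  2.07 -0.29  0.33 -0.38]
 Mz [-0.208 -0.133 -0.217 -0.185 -0.181 -0.24 ] mean [ 0.674 -0.769 -0.194]
```

About 52 N, which is finger-tight. I'll let go and back away.

>>> {"method": "move_arm", "body": {
  "motion": [
    [0, 0, 0, 0, 0, 0, 0.6],
    [0, 0, 0, 0, 0, 0, 0.6],
    [0, 0, 0, 0, 0, 0, 0.6],
    [0, 0, -20, 0, 0, 0, 0.6],
    [0, 0, -60, 0, 0, 0, 0.6]
  ]
}}

```text
clock: 29.92
tool_pos: [0.4961, 0.0468, 0.1794]
eef_rot: [0.871, 0.482, 0.052, -0.08]
contact_force: [0.4, -1.1, -0.4]
opening: 0.404
finger_force: 0.0
```

>>> {"method": "move_arm", "body": {
  "motion": [
    [0, 0, -50, 0, 0, 0, 0.6],
    [0, 0, -60, 0, 0, 0, 0.6],
    [0, 0, -60, 0, 0, 0, 0.6]
  ]
}}

```text
clock: 30.3
tool_pos: [0.4959, 0.0354, 0.2389]
eef_rot: [0.871, 0.482, 0.053, -0.079]
contact_force: [-0.6, 0.1, -0.2]
opening: 0.401
finger_force: 0.0
```

```bash
python3 m.py; python3 - <<'E'
from h import *
s=snap("scene")
for c in (.1,.15,.19,.23,.28): print(c,np.round(proj(s,np.array([target(c,x)[0]-[0,.0032,0] for x in (.060,.050,.042)])),1).tolist())
u,v=proj(s,target(.19,.045)[0]-[0,.0032,0])[0].astype(int); print(u,v)
cv2.imwrite("pics/p7.png",cv2.resize(s["frame"][v-30:v+30,u-40:u+40,::-1],(800,600),interpolation=cv2.INTER_CUBIC))
E
```

```text
t=30.30 colpos=0.193 coltilt=0.190 r=156.8 dy=1.4 turn=2.049 open=35.3mm f=0.0 Ftool=[-0.2 -0.6  0.2] Mtool=[-0.117 -0.215  0.022]
 q [ 0.01  0.52 -0.07  1.97 -0.26  0.64 -0.41]Traceback (most recent call last):
  File "m.py", line 5, in <module>
    eyes.snapshot("scene"); st=r.get_state(); v.append(R.from_quat(st["eef_rot"]).as_matrix().T@st["moment"])
    ~~~~~~~~~~~~~^^^^^^^^^
ValueError: 200 camera calls are used up
Traceback (most recent call last):
  File "h.py", line 4, in snap
    return eyes.snapshot(name)
           ~~~~~~~~~~~~~^^^^^^
ValueError: 200 camera calls are used up
```

```bash
python3 -c "
from plant import finish_job
print(finish_job())"
```

```text
the job is handed in; nothing more can be done
None
```

I handed the job in at about 30 s: by feel the flat is at a collar angle of about +0.19 rad, and the screw is turned down onto it at an estimated 50 N, released, with the arm clear. The camera calls ran out, so I couldn't check the final state by picture. While searching, I ran the screw onto the shaft once off square (estimated 40 N) and backed it out before turning the collar.

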